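# Start the flask press spindle in its thread and hold it

## Task

Stand the white bottle that is in the way of the press's T-handle upright in the green tray, without disturbing anything else on the bench. Then start the press spindle in its thread the careful way: turn the T-handle backward (anticlockwise seen from above) until you feel the spindle drop into its thread, then turn it forward (clockwise) one full turn from where it dropped. Finish with the gripper closed on the bar of the T-handle, holding the spindle there, started and still: do not let go.

Things in the scene. Friction and masses are not known exactly. Their poses are not given: they have to be found in the camera images.
- press: Hand flask press, fixed: blue base 110 (x) x 190 (y) mm, two steel columns, blue bridge 50 x 190 mm, top at 150 mm, with a brass threaded boss in the middle (52 mm across, top at 162 mm); column nuts at y = +-76 mm reach 165 mm: stay above these. Origin: centre of the underside, on the spindle axis; z up; its -x side faces the robot (yaw within 15 degrees).
- spindle (a joint): Turn of the upright spindle and its T-handle about the press's vertical axis, rad, not wrapped. GROWS turning forward (clockwise from above, screwing in). At the start the thread's end rests loose on the mouth of the boss's right-hand thread, 1 to 2.2 rad forward of where it drops. Turns against about 0.05 N m of friction and stays where left.
- foot: What slides: foot (52 mm disc under the bridge), spindle and T-handle, 0.75 kg; free up and down, sinks by its weight. Origin on the axis 54 mm below the bar. Pitch 6 mm: backward from the start it rises 1 to 2 mm to its highest, then drops at once 6 mm into the thread (unless held up); one turn forward from there sinks it 6 mm more. The foot stops it from being pulled out.
- handle (a point): Middle of the T-handle's bar, on the spindle axis: 214 mm above the bench at its highest, 208 mm just after the drop, 202 mm one turn later. x: along the bar to its RED ball (the other is black); y: across; z: up; turns with the spindle. Steel bar 12 mm in diameter, 204 mm between centres of its 22 mm balls; hub 35 mm in diameter, 18 mm below to 18 mm above the bar.
- bottle: White plastic bottle, 68 mm in diameter, 262 mm tall, 0.3 to 0.55 kg, standing close in front of the press within the sweep of the T-handle. Origin: centre of the underside; z up. Blue ribbed cap 35 mm in diameter from 230 to 262 mm: grip it there from above, clear above the handle. Neck 30 mm in diameter below.
- tray: Open green plastic tray, fixed, 200 (x) x 140 (y) x 24 mm, walls and floor 4 mm thick, left or right of the press. Origin: centre of the underside. A small jar stands at its +x end; the bottle has room on the -x half, best 45 mm from the centre towards -x.
- jar: Small amber jar with white lid, 56 mm in diameter, 72 mm tall, standing in the tray near its +x end; leave it. Origin: centre of the underside.
- case: Closed grey-black zip case 190 x 130 x 45 mm, fixed, on the other side of the press from the tray. Origin: centre of the underside.
- flask: Brass denture flask, 104 x 92 x 60 mm, behind to the left; leave it. Origin: centre of the underside.
- bowl: Green mixing bowl, 116 mm across, 62 mm high, behind to the right; leave it. Origin: centre of the underside.
- model_a: Jaw model, yellow base with pink gum and white teeth, 58 x 64 x 36 mm, on the zip case; leave it. Origin: centre of the underside.
- model_b: Another such jaw model, behind the press; leave it. Origin: centre of the underside.
- carver: Thin carver with brown handle, 145 mm long, 9 mm thick, lying on the zip case; leave it. Origin: middle, on its underside.

How it is judged:
By the outcome, as a careful person would: the job done as asked, in the order asked, and still so for the second after the job is handed in, while the arm keeps its last pose, push and grip.
It also fails if it takes over 72 s, if anything falls off the work surface, if the arm or the gripper's body presses on something with over 40 N, if the wrist force passes 120 N, or if a joint passes its speed limit or range.

## Robot

A 6-joint arm with a two-finger parallel gripper is mounted at the origin on the work surface. World frame = base frame: x ahead of the robot, y to its left, z up, the work surface at z = 0. Lengths are in mm, angles in rad, forces in N, time in s.
With the tool pointing down it reaches from about 350 to 775 mm from the base axis. Payload 7.3 kg.
Tool frame: the origin (TCP) lies at the very end of the fingers, on their centre line; the grasp point (between the pads) lies 19 mm behind it; x points along the fingers, y is the direction in which the jaws open and shut, and the axes are right-handed (so a half turn about x gives the same grasp; the last joint's range is limited). The gripper opens to 92 mm and grips with 3 to 60 N. Pads are 19 mm wide; open, the fingers measure 130 mm over their backs; the gripper's body (75 mm by 190 mm) begins 47 mm behind the grasp point.
Start: joints at [-1.267, 0.342, 1.524, -0, 1.275, -0.146], TCP at [228.286, -472.79, 226.741] pointing down, gripper open.
Joint ranges: [-2.53, 2.53], [-0.77, 2.02], [0.04, 2.7], [-1, 4.14], [0.28, 2.66], [-3.11, 3.11]. Speed limits (rad/s): [2.57, 2.57, 3.14, 3.14, 3.14, 3.14].

## Interface

Orientations are given as [roll, pitch, yaw] about the fixed x, y, z axes, in that order (R = Rz(yaw) Ry(pitch) Rx(roll)).
In Python, from plant import sensors, capture, bot gives the robot as it stands.
- The arm moves only by the shell command python3 -m crank 'ROWS' [OPENING]. ROWS is JSON, a list of rows, each an object of numbers: "dx", "dy", "dz": the shift along the tool's x, y, z in cm; "spin": the turn about the tool's x in rad. A call has 1 to 20 rows; each row is the pose to reach, as a shift and turn from the pose commanded when the call began, along the tool's axes at that moment; what a row does not reach only later rows make up. A row lasts 1/12 s, in which the tool goes at most 41.7 mm and 7.16 degrees, less where a joint would pass 70% of its speed; a pose out of reach is approached as far as the arm can. A call with a gripper value outside its range is refused whole. OPENING is the opening in per cent of the stroke, from 0 (shut) to 100 (fully open), set as the call begins (- or left out, the last holds). The fingers move at their own pace and stop on an object; the grip force is fixed at half the most. Time passes only in rows, so rows that repeat a pose let the fingers close. It gives the time, the measured TCP pose, the force and the opening at its end, in the units of the state.
- sensors.get_obs(): the state, without advancing time (a new reading comes with each control period).
- capture(name): name is "scene" or "side" or "wrist"; returns a dict with "frame" (400x640x3 uint8, blue, green, red), "vfov" (degrees; the focal length in pixels is half the picture's height over the tangent of half this angle, whatever the lens; pixels are square), "cx", "cy" (the principal point, pixels), "view" (4x4, takes a point from world to camera coordinates); the wrist camera has in their place "mount" (4x4, takes a point from camera to tool coordinates, whose origin is the TCP and whose axes are the tool frame's). Camera axes: x right, y down, z forward; pixel columns grow to the right and rows downward; lengths in mm; the calibration is good to about 2 mm. A picture is of the moment at which its call begins: read the wrist's pose just before it. There is no depth.
- bot.close_job(): hands the job in, once; it reports no verdict.
The state is a dict: "time": time; "joint_positions": joint angles; "dq": joint speeds; "tau": joint torques, N m; "tool_pos": TCP position; "tcp_rot": TCP orientation; "contact_force": force on the tool from outside, world axes, zero at the start; "moment": the same for the moment, N m; "grip_width": finger opening in mm.
Only numpy, scipy, OpenCV 4.12 (cv2) and the standard library are available. Lean on these libraries where they do the work, as an engineer would, in place of code of your own. Each camera call takes 0.05 s, during which the arm holds its last target.

## Working session

There is one attempt and no reset: what is moved stays moved. The work goes in short steps, Python scripts to look and compute and a shell command to move; the robot and the scene stay as the last step left them, time stands still between calls to the robot, and variables do not carry over. Pictures are saved under pics/ and viewed, and the job is handed in when it is done.

```bash
ls; mkdir -p pics; python3 - <<'E'
from plant import sensors, capture, bot
import cv2, numpy as np
o=sensors.get_obs(); print({k:np.round(v,3) if not isinstance(v,dict) else v for k,v in o.items()})
for n in ["scene","side","wrist"]:
    c=capture(n); cv2.imwrite(f"pics/{n}0.png",c["frame"]); print(n,c["vfov"],c["cx"],c["cy"]); print(np.round(c.get("view",c.get("mount")),3))
E
```

```text
pics
{'time': np.float64(0.0), 'joint_positions': array([-1.267,  0.343,  1.525,  0.   ,  1.275, -0.146]), 'dq': array([-0.002, -0.   ,  0.   , -0.001, -0.001,  0.   ]), 'tau': array([-3.0000e-03, -4.3124e+01, -2.4423e+01,  7.2000e-02,  5.6000e-02,
       -0.0000e+00]), 'tool_pos': array([ 228.17 , -472.377,  226.072]), 'tcp_rot': array([-1.729,  1.569,  1.863]), 'contact_force': array([ 0.5  , -0.295,  0.017]), 'moment': array([ 0.017, -0.031, -0.012]), 'grip_width': np.float64(91.97)}
scene 55.9714455563048 322.8699917813036 206.36154267041317
[[-7.400000e-02  9.970000e-01  8.000000e-03  6.172000e+01]
 [ 8.150000e-01  6.500000e-02 -5.760000e-01 -4.078660e+02]
 [-5.750000e-01 -3.600000e-02 -8.180000e-01  1.384006e+03]
 [ 0.000000e+00  0.000000e+00  0.000000e+00  1.000000e+00]]
side 52.75351317751651 321.52396076106135 194.78643486222475
[[-8.350000e-01 -5.500000e-01  2.000000e-03  4.868260e+02]
 [-3.360000e-01  5.070000e-01 -7.940000e-01  3.419930e+02]
 [ 4.360000e-01 -6.630000e-01 -6.080000e-01  1.027059e+03]
 [ 0.000000e+00  0.000000e+00  0.000000e+00  1.000000e+00]]
wrist 71.74339018151544 320.2529908015582 201.78612221863392
[[-1.00000e-03 -2.44000e-01  9.70000e-01 -1.56874e+02]
 [ 1.00000e+00 -2.00000e-03  0.00000e+00 -6.46000e-01]
 [ 2.00000e-03  9.70000e-01  2.44000e-01 -6.59270e+01]
 [ 0.00000e+00  0.00000e+00  0.00000e+00  1.00000e+00]]
```

View pics/scene0.png

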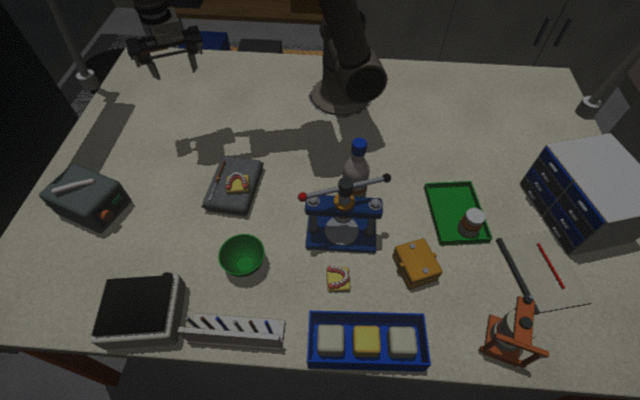

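View pics/side0.png

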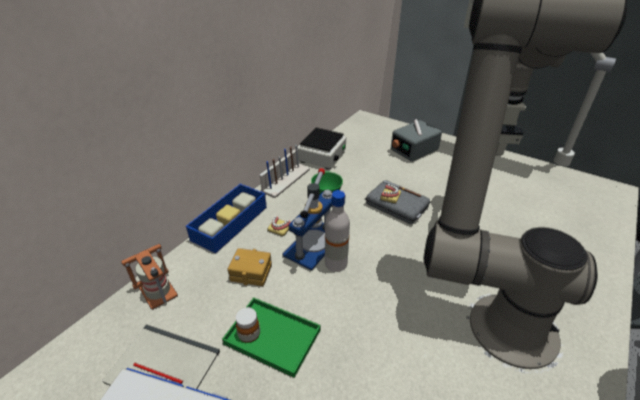

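View pics/wrist0.png

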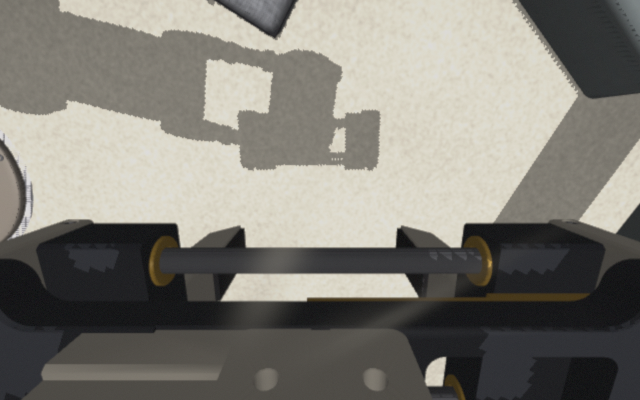

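The scene view shows the bottle cap near (358,147), red ball near (303,197), black ball near (387,178) and the tray around (457,212). In the side view the cap is near (338,200). The next step is to zoom in and measure.

```bash
cat > h.py <<'E'
import numpy as np, cv2
from plant import sensors, capture, bot
from scipy.spatial.transform import Rotation as R
def cam(n):
    o=sensors.get_obs(); c=capture(n); f=200/np.tan(np.radians(c["vfov"])/2)
    K=np.array([[f,0,c["cx"]],[0,f,c["cy"]],[0,0,1]])
    if "view" in c: V=np.array(c["view"])
    else:
        T=np.eye(4);T[:3,:3]=R.from_euler('xyz',o["tcp_rot"]).as_matrix();T[:3,3]=o["tool_pos"]
        V=np.linalg.inv(T@np.array(c["mount"]))
    return c["frame"],K,V
def ray(K,V,uv):
    d=V[:3,:3].T@np.linalg.inv(K)@[uv[0],uv[1],1]; return -V[:3,:3].T@V[:3,3], d/np.linalg.norm(d)
def plane(K,V,uv,z):
    p,d=ray(K,V,uv); return p+d*(z-p[2])/d[2]
def tri(a,b):
    (p,d),(q,e)=a,b; A=np.stack([d,-e],1); s=np.linalg.lstsq(A,q-p,rcond=None)[0]
    x,y=p+s[0]*d,q+s[1]*e; return (x+y)/2,np.linalg.norm(x-y)
def proj(K,V,p):
    x=K@(V[:3,:3]@np.array(p)+V[:3,3]); return x[:2]/x[2]
def blob(f,lo,hi,roi):
    x0,y0,x1,y1=roi; m=cv2.inRange(cv2.cvtColor(f,cv2.COLOR_BGR2HSV),lo,hi); k=np.zeros_like(m);k[y0:y1,x0:x1]=m[y0:y1,x0:x1]
    n,l,s,c=cv2.connectedComponentsWithStats(k)
    return [(s[i],c[i]) for i in sorted(range(1,n),key=lambda i:-s[i][4])[:3]]
E
python3 - <<'E'
from h import *
for n,(x0,y0,x1,y1) in {"scene":(280,120,500,260),"side":(220,160,380,380)}.items():
    f,K,V=cam(n); s=3.6 if n=="scene" else 2.7
    cv2.imwrite(f"pics/{n}z.png",cv2.resize(f[y0:y1,x0:x1],None,fx=s,fy=s,interpolation=cv2.INTER_CUBIC))
    for nm,lo,hi in [("blue",(105,120,60),(125,255,255)),("red",(0,150,70),(6,255,255)),("green",(55,120,30),(75,255,255))]:
        print(n,nm,[(a.tolist(),c.round(1).tolist()) for a,c in blob(f,lo,hi,(x0,y0,x1,y1))])
E
```

```text
scene blue [([306, 196, 28, 14, 222], [323.0, 203.1]), ([353, 203, 29, 10, 149], [364.9, 208.7]), ([330, 245, 46, 5, 140], [354.7, 247.3])]
scene red [([299, 193, 7, 6, 37], [302.1, 195.7])]
scene green [([425, 183, 66, 60, 2021], [452.4, 210.9]), ([443, 182, 13, 2, 15], [449.3, 182.9]), ([465, 182, 7, 3, 10], [468.4, 182.6])]
side blue [([220, 184, 46, 64, 1078], [240.5, 212.0]), ([318, 190, 27, 22, 294], [332.6, 199.5]), ([298, 250, 27, 19, 278], [310.8, 258.6])]
side red [([319, 169, 5, 4, 12], [321.6, 170.0])]
side green [([223, 299, 97, 78, 3587], [276.6, 338.2]), ([319, 172, 23, 21, 321], [329.6, 182.0]), ([312, 175, 5, 8, 16], [313.4, 179.0])]
```

View pics/scenez.png

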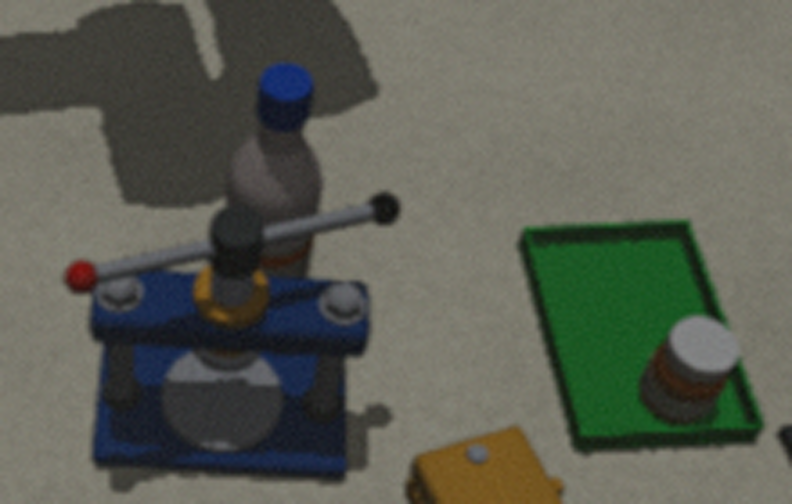

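View pics/sidez.png

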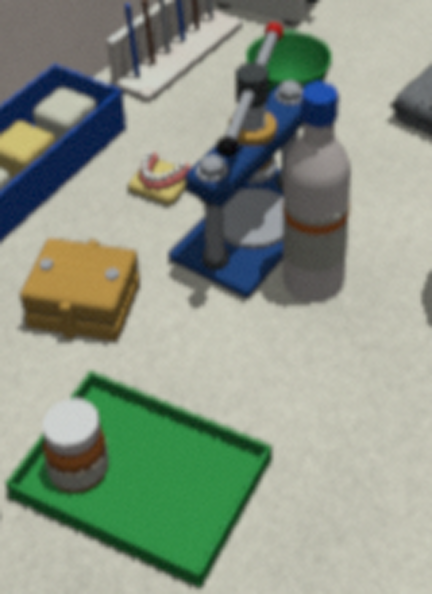

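Readings in full-image pixels, converted from the zooms: cap (359,147) in scene and (338,198) in side. The red ball is at (302.5,196.7) and (322,171), and the black ball at (386.7,177.8) and (304,214). The jar stands at the tray's far end. Next I triangulate these.

```bash
python3 - <<'E'
from h import *
_,K1,V1=cam("scene");_,K2,V2=cam("side")
z1=lambda p:(280+(p[0]+.5)/3.6-.5,120+(p[1]+.5)/3.6-.5)
z2=lambda p:(220+(p[0]+.5)/2.7-.5,160+(p[1]+.5)/2.7-.5)
P={}
for n,a,b in [("capmid",(285,97),(319,104)),("captop",(287,80),(320,90)),("red",(81,276),(275,30)),("black",(384,208),(228,146)),("hubtop",(238,222),(252,76)),("nutL",(343,302),(213,167)),("nutR",(119,290),(289,92)),
 ("t1",(520,236),(271,450)),("t2",(690,222),(202,584)),("t3",(762,428),(10,490)),("t4",(577,446),(93,376)),("jarlid",(703,343),(72,418))]:
    p,e=tri(ray(K1,V1,z1(a)),ray(K2,V2,z2(b))); P[n]=p; print(n,p.round(1),"gap",round(e,1))
m=(P["red"]+P["black"])/2;d=P["red"]-P["black"]; print("mid",m,np.linalg.norm(d),np.arctan2(d[1],d[0]))
n=P["nutL"]-P["nutR"];print("nuts",(P["nutL"]+P["nutR"])/2,np.linalg.norm(n),"yaw",np.arctan2(-n[0],n[1]))
c=sum(P[f"t{i}"] for i in range(1,5))/4; x=(P["t4"]-P["t1"]+P["t3"]-P["t2"]); x/=np.linalg.norm(x);print("tray",c,x,"target",c-45*x)
E
```

```text
capmid [494.9  58.1 246.8] gap 1.3
captop [495.   57.7 263.1] gap 2.3
red [627.6 -65.  213.9] gap 2.4
black [556.  126.4 212.9] gap 2.4
hubtop [589.2  32.9 227.6] gap 2.0
nutL [591.2 106.4 154.2] gap 2.8
nutR [594.3 -44.3 154.7] gap 0.9
t1 [409.2 272.   12.8] gap 1.7
t2 [385.  413.9  16.1] gap 3.0
t3 [582.1 438.1  15. ] gap 3.0
t4 [605.9 298.4  10.6] gap 3.4
jarlid [551.1 378.9  76.6] gap 2.1
mid [591.80971561  30.7204372  213.42994983] 204.31701019801426 -1.2131660197387533
nuts [592.70978508  31.038397   154.46402396] 150.76993909180786 yaw 0.02065367173452948
tray [495.56696645 355.5946795   13.64302959] [ 0.99183584  0.12725358 -0.00825807] target [450.93435369 349.86826862  14.01464292]
```

```bash
cat >> h.py <<'E'
def tool():
    o=sensors.get_obs(); return o, R.from_euler('xyz',o["tcp_rot"]).as_matrix()
def shift(target):
    o,M=tool(); return (M.T@(np.array(target)-o["tool_pos"])/10).round(2)
def yawy(M): return np.arctan2(M[1,1],M[0,1])
E
python3 - <<'E'
from h import *
o,M=tool(); print(M.round(3), yawy(M)); print(shift([228,-473,330]),shift([494,58,330]))
E
```

```text
[[-0.     0.435 -0.901]
 [ 0.    -0.901 -0.435]
 [-1.    -0.    -0.   ]] -1.1210245535972572
[-1.034e+01  1.000e-02  3.000e-02] [-10.33 -36.24 -47.01]
```

```bash
python3 -m crank '[{"dx":-4},{"dx":-8},{"dx":-10.3},{"dx":-10.3,"dy":-3,"dz":-4},{"dx":-10.3,"dy":-6,"dz":-7},{"dx":-10.3,"dy":-8,"dz":-10},{"dx":-10.3,"dy":-10,"dz":-13},{"dx":-10.3,"dy":-12.2,"dz":-15.7},{"dx":-10.3,"dy":-14,"dz":-18},{"dx":-10.3,"dy":-16,"dz":-21},{"dx":-10.3,"dy":-18,"dz":-23.5},{"dx":-10.3,"dy":-20,"dz":-26},{"dx":-10.3,"dy":-22,"dz":-28.5},{"dx":-10.3,"dy":-24,"dz":-31},{"dx":-10.3,"dy":-26,"dz":-33.5},{"dx":-10.3,"dy":-27.5,"dz":-36},{"dx":-10.3,"dy":-29,"dz":-38},{"dx":-10.3,"dy":-30,"dz":-39},{"dx":-10.3,"dy":-30,"dz":-39},{"dx":-10.3,"dy":-30,"dz":-39}]' 100; python3 - <<'E'
from h import *
f,K,V=cam("wrist"); cv2.imwrite("pics/w1.png",f); o,M=tool(); print(o["tool_pos"],shift([494,58,330]),o["joint_positions"].round(2)); print(proj(K,V,[494.9,58,262]),proj(K,V,[556,126.4,213]))
E
```

```text
[ 228.26133147 -472.73506291  226.64380713] [-10.33 -36.24 -47.01] [-1.27  0.34  1.52  0.    1.28 -0.15]
[-4992.4869357  -5984.87109201] [-2086.44653447 -2922.49003444]invalid input at $[0]: expected keys dx, dy, dz, spin
```

View pics/w1.png

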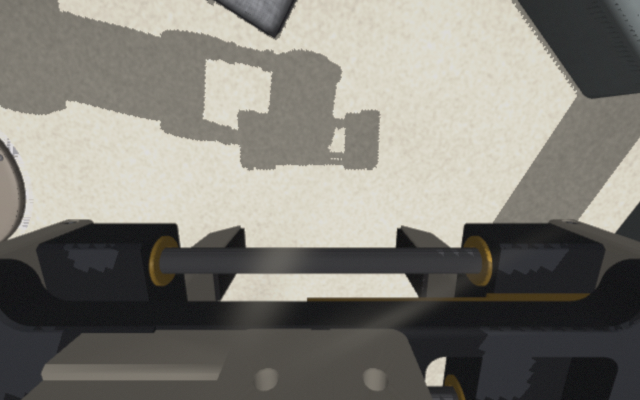

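All four keys are required, and nothing has moved. I'm resending it in full.

```bash
python3 -m crank '[{"dx":-4,"dy":0,"dz":0,"spin":0},{"dx":-8,"dy":0,"dz":0,"spin":0},{"dx":-10.3,"dy":-2,"dz":-2.6,"spin":0},{"dx":-10.3,"dy":-4,"dz":-5.2,"spin":0},{"dx":-10.3,"dy":-6,"dz":-7.8,"spin":0},{"dx":-10.3,"dy":-8,"dz":-10.4,"spin":0},{"dx":-10.3,"dy":-10,"dz":-13,"spin":0},{"dx":-10.3,"dy":-12,"dz":-15.6,"spin":0},{"dx":-10.3,"dy":-14,"dz":-18.2,"spin":0},{"dx":-10.3,"dy":-16,"dz":-20.8,"spin":0},{"dx":-10.3,"dy":-18,"dz":-23.4,"spin":0},{"dx":-10.3,"dy":-20,"dz":-26,"spin":0},{"dx":-10.3,"dy":-22,"dz":-28.6,"spin":0},{"dx":-10.3,"dy":-24,"dz":-31.2,"spin":0},{"dx":-10.3,"dy":-26,"dz":-33.8,"spin":0},{"dx":-10.3,"dy":-28,"dz":-36.4,"spin":0},{"dx":-10.3,"dy":-30,"dz":-39,"spin":0},{"dx":-10.3,"dy":-30,"dz":-39,"spin":0},{"dx":-10.3,"dy":-30,"dz":-39,"spin":0}]' 100; python3 - <<'E'
from h import *
f,K,V=cam("wrist"); cv2.imwrite("pics/w1b.png",f); o,M=tool(); print(o["tool_pos"],shift([494,58,330]),o["joint_positions"].round(2)); print(proj(K,V,[494.9,58,262]),proj(K,V,[556,126.4,213]))
E
```

```text
time: 1.98
tool_pos: [449.3, -31.7, 329.5]
tcp_rot: [-0.032, 1.57, -2.72]
contact_force: [0.6, 0.8, -0.2]
grip_width: 92.1
[448.96116555 -32.76544593 329.55134793] [-0.05 -6.2  -8.01] [-0.24  0.14  1.51 -0.    1.49  0.88]
[242.38802577 113.06394053] [210.92258983  14.67626957]
```

View pics/w1b.png

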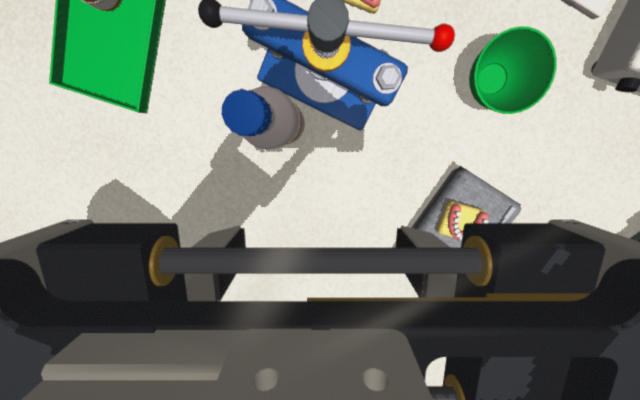

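The wrist view shows the cap at about (245,112), predicted (242,113), and the black ball at (210,12), predicted (211,15), so the measurements agree. Near tray corners are at about (50,82) and (146,111), and the red ball at (441,37).

```bash
python3 - <<'E'
from h import *
f,K,V=cam("wrist")
b=blob(f,(105,120,60),(125,255,255),(200,80,300,150));print([(a.tolist(),c.round(1)) for a,c in b])
print("cap",plane(K,V,(244,113),262))
for n,uv,z in [("red",(443,37),213),("black",(210,12),213),("hubtop",(328,25),231),("tr1",(49,82),24),("tr2",(145,111),24),("tr2b",(165,0),24),("nutR",(388,76),165)]: print(n,plane(K,V,uv,z).round(1))
print("final shift to cap above, then down", shift([495,58,300]), shift([495,58,230]))
E
```

```text
[([221, 89, 50, 46, 1763], array([244.8, 111.9])), ([260, 80, 40, 20, 378], array([285.2,  86.5]))]
cap [495.29517093  55.77512111 262.        ]
red [629.  -66.1 213. ]
black [557.5 126.6 213. ]
hubtop [587.5  27.7 231. ]
tr1 [392.8 408.3  24. ]
tr2 [416.1 261.5  24. ]
tr2b [577.6 280.7  24. ]
nutR [592.4 -43.9 165. ]
final shift to cap above, then down [ 2.96 -6.22 -8.14] [ 9.96 -6.22 -8.14]
```

```bash
python3 -m crank '[{"dx":0,"dy":-2,"dz":-2.6,"spin":0},{"dx":0,"dy":-4.2,"dz":-5.4,"spin":0},{"dx":0,"dy":-6.2,"dz":-8.1,"spin":0},{"dx":0,"dy":-6.2,"dz":-8.1,"spin":0},{"dx":2,"dy":-6.2,"dz":-8.1,"spin":0},{"dx":2.5,"dy":-6.2,"dz":-8.1,"spin":0},{"dx":2.5,"dy":-6.2,"dz":-8.1,"spin":0}]' 100; python3 - <<'E'
from h import *
f,K,V=cam("wrist"); cv2.imwrite("pics/w2.png",f); o,M=tool(); print(o["tool_pos"],shift([495,57.5,230])); print(plane(K,V,(0,0),262))
f,K,V=cam("side"); cv2.imwrite("pics/s2.png",cv2.resize(f[100:300,220:440],None,fx=3,fy=3))
E
```

```text
time: 2.67
tool_pos: [494.0, 56.7, 303.3]
tcp_rot: [-0.37, 1.567, -3.064]
contact_force: [-0.8, -0.5, 0.8]
grip_width: 91.9
[494.52357324  56.7377769  304.44535542] [ 7.44 -0.04 -0.09]
[538.94736093 300.11901918 262.        ]
```

View pics/w2.png

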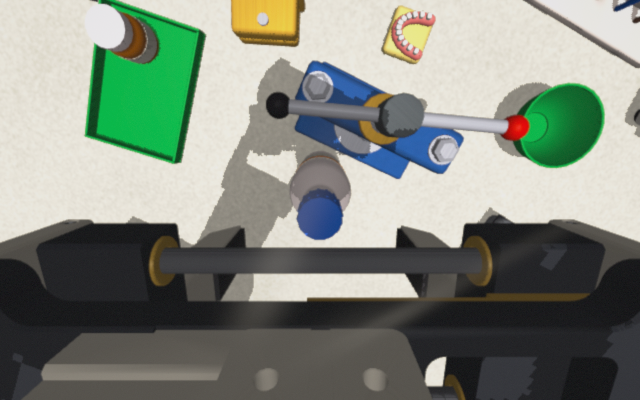

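View pics/s2.png

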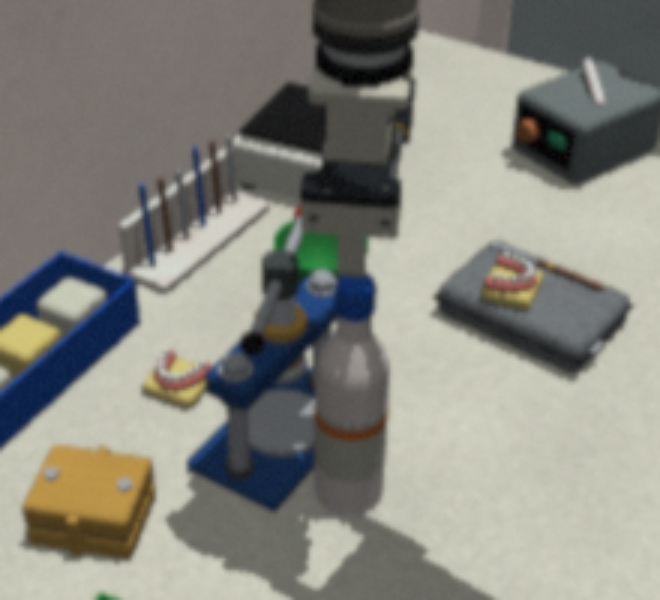

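The cap is centred between the fingers at (320,215) in the wrist view, with the balls at (278,105) and (516,127). Now I descend and grip it.

```bash
python3 - <<'E'
from h import *
f,K,V=cam("wrist")
for n,uv,z in [("cap",(320,215),262),("red",(516,127),213),("black",(278,105),213),("tr1",(87,134),24),("tr2",(178,162),24),("tr3",(204,28),24),("nut1",(444,151),165),("nut2",(318,87),165)]: print(n,plane(K,V,uv,z).round(1))
E
python3 -m crank '[{"dx":2,"dy":0,"dz":0,"spin":0},{"dx":4,"dy":0,"dz":0,"spin":0},{"dx":6,"dy":0,"dz":0,"spin":0},{"dx":7.3,"dy":0,"dz":0,"spin":0},{"dx":7.3,"dy":0,"dz":0,"spin":0},{"dx":7.3,"dy":0,"dz":0,"spin":0}]' 100
python3 -m crank '[{"dx":0,"dy":0,"dz":0,"spin":0},{"dx":0,"dy":0,"dz":0,"spin":0},{"dx":0,"dy":0,"dz":0,"spin":0},{"dx":0,"dy":0,"dz":0,"spin":0},{"dx":0,"dy":0,"dz":0,"spin":0},{"dx":0,"dy":0,"dz":0,"spin":0},{"dx":0,"dy":0,"dz":0,"spin":0},{"dx":0,"dy":0,"dz":0,"spin":0},{"dx":0,"dy":0,"dz":0,"spin":0},{"dx":0,"dy":0,"dz":0,"spin":0},{"dx":0,"dy":0,"dz":0,"spin":0},{"dx":0,"dy":0,"dz":0,"spin":0}]' 25
```

```text
cap [499.3  59.8 262. ]
red [631.5 -66.  213. ]
black [558.8 128.  213. ]
tr1 [397.  407.8  24. ]
tr2 [416.3 268.   24. ]
tr3 [611.9 294.8  24. ]
nut1 [593.2 -40.9 165. ]
nut2 [592.8 106.7 165. ]
time: 3.32
tool_pos: [495.2, 57.5, 232.3]
tcp_rot: [2.059, 1.571, -0.634]
contact_force: [0.6, -0.1, 1.0]
grip_width: 91.6
time: 4.32
tool_pos: [495.0, 58.0, 231.7]
tcp_rot: [0.591, 1.571, -2.101]
contact_force: [0.4, 0.4, 0.3]
grip_width: 34.4
```

```bash
python3 - <<'E'
from h import *
o,M=tool(); print(M.round(3)); print(shift([455,347,292]))
z1=lambda p:(280+(p[0]+.5)/3.6-.5,120+(p[1]+.5)/3.6-.5)
z2=lambda p:(220+(p[0]+.5)/2.7-.5,160+(p[1]+.5)/2.7-.5)
_,K1,V1=cam("scene");_,K2,V2=cam("side")
for a,b in [((520,236),(271,450)),((690,222),(202,584)),((762,428),(10,490)),((577,446),(93,376))]: print(plane(K1,V1,z1(a),24).round(1),plane(K2,V2,z2(b),24).round(1))
E
python3 -m crank '[{"dx":-1,"dy":0,"dz":0,"spin":0},{"dx":-2,"dy":0,"dz":0,"spin":0},{"dx":-3.5,"dy":0,"dz":0,"spin":0},{"dx":-5,"dy":0,"dz":0,"spin":0},{"dx":-6,"dy":0,"dz":0,"spin":0},{"dx":-6,"dy":0,"dz":0,"spin":0}]'
```

```text
[[-0.     0.435 -0.901]
 [-0.    -0.901 -0.435]
 [-1.     0.     0.   ]]
[ -6.03 -27.77  -8.96]
[419.  269.3  24. ] [404.5 277.6  24. ]
[392.7 411.5  24. ] [381.4 415.9  24. ]
[588.6 435.   24. ] [576.  440.3  24. ]
[615.  295.4  24. ] [597.  304.2  24. ]
time: 4.92
tool_pos: [495.6, 58.0, 293.0]
tcp_rot: [2.603, 1.568, -0.088]
contact_force: [0.6, 0.1, -4.8]
grip_width: 34.4
```

```bash
python3 -m crank '[{"dx":0,"dy":-1,"dz":-0.3,"spin":0},{"dx":0,"dy":-2.5,"dz":-0.8,"spin":0},{"dx":0,"dy":-4.5,"dz":-1.5,"spin":0},{"dx":0,"dy":-6.5,"dz":-2.1,"spin":0},{"dx":0,"dy":-8.5,"dz":-2.8,"spin":0},{"dx":0,"dy":-10.5,"dz":-3.5,"spin":0},{"dx":0,"dy":-12.5,"dz":-4.1,"spin":0},{"dx":0,"dy":-14.5,"dz":-4.8,"spin":0},{"dx":0,"dy":-16.5,"dz":-5.4,"spin":0},{"dx":0,"dy":-18.5,"dz":-6.1,"spin":0},{"dx":0,"dy":-20.5,"dz":-6.7,"spin":0},{"dx":0,"dy":-22.5,"dz":-7.4,"spin":0},{"dx":0,"dy":-24.5,"dz":-8,"spin":0},{"dx":0,"dy":-26,"dz":-8.5,"spin":0},{"dx":0,"dy":-27.2,"dz":-8.9,"spin":0},{"dx":0,"dy":-27.7,"dz":-9.1,"spin":0},{"dx":0,"dy":-27.7,"dz":-9.1,"spin":0},{"dx":0,"dy":-27.7,"dz":-9.1,"spin":0},{"dx":0,"dy":-27.7,"dz":-9.1,"spin":0}]'; python3 - <<'E'
from h import *
for n,(x0,y0,x1,y1) in {"scene":(340,90,560,260),"side":(220,180,420,400)}.items():
    f,K,V=cam(n); cv2.imwrite(f"pics/{n}3.png",cv2.resize(f[y0:y1,x0:x1],None,fx=2.7,fy=2.7,interpolation=cv2.INTER_CUBIC))
    o,M=tool(); c=o["tool_pos"]; print(n,proj(K,V,[c[0],c[1],62]), proj(K,V,[c[0],c[1],4]))
E
```

```text
time: 6.5
tool_pos: [456.7, 346.2, 291.4]
tcp_rot: [0.703, 1.57, -1.989]
contact_force: [-0.6, 0.6, -4.9]
grip_width: 34.4
scene [455.73682783 189.03641825] [449.8812532  201.14118441]
side [285.77652532 327.17330443] [287.00294948 341.15891808]
```

View pics/scene3.png

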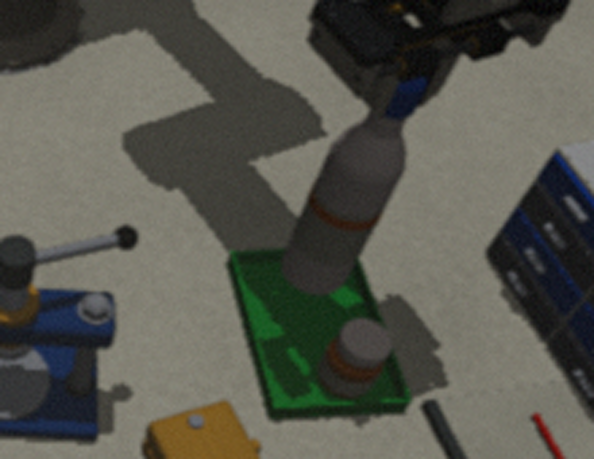

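View pics/side3.png

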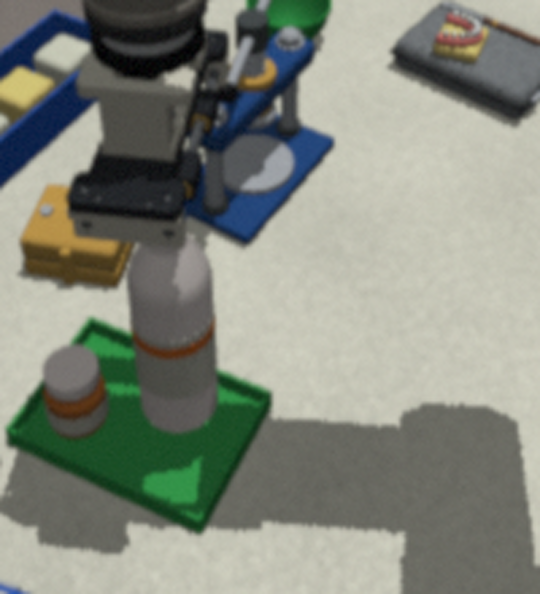

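Bottle is held upright. Its predicted touchdown is scene (450,201) and side (287,341), inside the near half of the tray and clear of jar and walls. Lowering.

```bash
python3 -m crank '[{"dx":1,"dy":-0.2,"dz":-0.1,"spin":0},{"dx":2,"dy":-0.4,"dz":-0.2,"spin":0},{"dx":3,"dy":-0.4,"dz":-0.2,"spin":0},{"dx":4,"dy":-0.4,"dz":-0.2,"spin":0},{"dx":4.6,"dy":-0.4,"dz":-0.2,"spin":0},{"dx":5,"dy":-0.4,"dz":-0.2,"spin":0},{"dx":5.2,"dy":-0.4,"dz":-0.2,"spin":0},{"dx":5.3,"dy":-0.4,"dz":-0.2,"spin":0},{"dx":5.3,"dy":-0.4,"dz":-0.2,"spin":0}]'
python3 -m crank '[{"dx":0.1,"dy":0,"dz":0,"spin":0},{"dx":0.15,"dy":0,"dz":0,"spin":0},{"dx":0.2,"dy":0,"dz":0,"spin":0},{"dx":0.2,"dy":0,"dz":0,"spin":0}]'
```

```text
time: 7.35
tool_pos: [456.7, 351.5, 238.8]
tcp_rot: [2.954, 1.57, 0.263]
contact_force: [0.2, 0.1, -4.7]
grip_width: 34.8
time: 7.68
tool_pos: [456.6, 351.5, 236.8]
tcp_rot: [2.799, 1.571, 0.108]
contact_force: [-0.2, 0.6, -5.4]
grip_width: 34.1
```

```bash
python3 -m crank '[{"dx":0.05,"dy":0,"dz":0,"spin":0},{"dx":0.08,"dy":0,"dz":0,"spin":0},{"dx":0.1,"dy":0,"dz":0,"spin":0},{"dx":0.1,"dy":0,"dz":0,"spin":0}]'
python3 -m crank '[{"dx":0.05,"dy":0,"dz":0,"spin":0},{"dx":0.1,"dy":0,"dz":0,"spin":0},{"dx":0.1,"dy":0,"dz":0,"spin":0}]'
```

```text
time: 8.02
tool_pos: [456.7, 351.5, 235.7]
tcp_rot: [2.437, 1.571, -0.254]
contact_force: [-1.2, 0.5, -4.1]
grip_width: 34.1
time: 8.27
tool_pos: [456.9, 351.7, 235.7]
tcp_rot: [-3.13, 1.569, 0.461]
contact_force: [0.1, -0.6, 2.5]
grip_width: 34.4
```

The force rose from -5 N to +2.5 N at 235.7 mm, so the bottle rests on the tray floor. Releasing and rising.

```bash
python3 -m crank '[{"dx":0,"dy":0,"dz":0,"spin":0},{"dx":0,"dy":0,"dz":0,"spin":0},{"dx":0,"dy":0,"dz":0,"spin":0},{"dx":0,"dy":0,"dz":0,"spin":0},{"dx":0,"dy":0,"dz":0,"spin":0},{"dx":0,"dy":0,"dz":0,"spin":0},{"dx":0,"dy":0,"dz":0,"spin":0},{"dx":0,"dy":0,"dz":0,"spin":0},{"dx":-1,"dy":0,"dz":0,"spin":0},{"dx":-2.5,"dy":0,"dz":0,"spin":0},{"dx":-5,"dy":0,"dz":0,"spin":0},{"dx":-8,"dy":0,"dz":0,"spin":0},{"dx":-10,"dy":0,"dz":0,"spin":0},{"dx":-10,"dy":0,"dz":0,"spin":0},{"dx":-10,"dy":0,"dz":0,"spin":0}]' 90; python3 - <<'E'
from h import *
f,K,V=cam("side"); cv2.imwrite(f"pics/side4.png",cv2.resize(f[180:400,220:420],None,fx=2.7,fy=2.7,interpolation=cv2.INTER_CUBIC))
f,K,V=cam("scene"); cv2.imwrite(f"pics/scene4.png",cv2.resize(f[90:260,280:520],None,fx=3,fy=3,interpolation=cv2.INTER_CUBIC))
o,M=tool();print(o["tool_pos"],o["joint_positions"].round(2))
E
```

```text
time: 9.52
tool_pos: [456.9, 351.7, 336.4]
tcp_rot: [-3.094, 1.567, 0.498]
contact_force: [-0.4, -0.2, -0.2]
grip_width: 83.1
[456.27629805 351.26881736 333.93699104] [ 0.52  0.39  1.17 -0.    1.59  1.64]
```

View pics/side4.png

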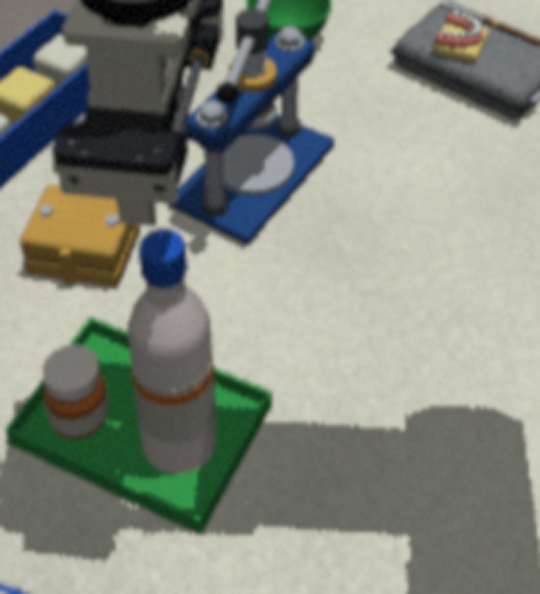

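View pics/scene4.png

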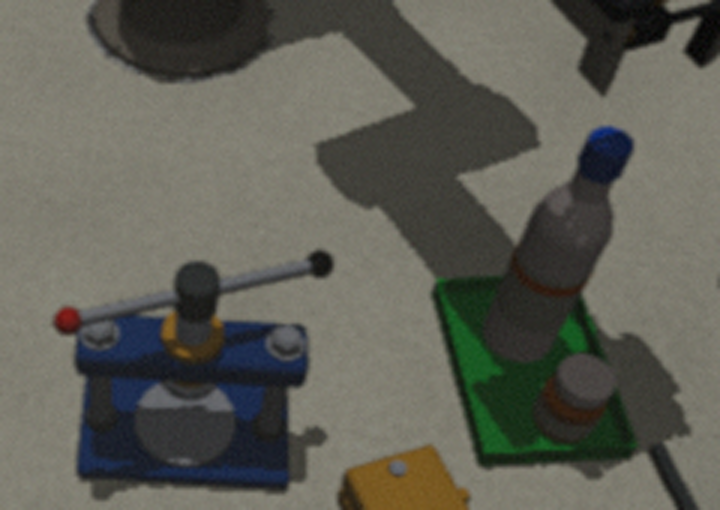

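The bottle stands upright in the tray's near half, with its cap at about (165,260) in the side zoom, and the jar is unmoved. Next I move above the black arm of the bar, 55 mm from the axis, with the jaws across the bar.

```bash
python3 - <<'E'
from h import *
o,M=tool(); print(yawy(M),shift([573.2,82.8,290]))
E
```

```text
-1.1210305513013659 [ 4.4  29.26  1.14]
```

```bash
python3 -m crank '[{"dx":0,"dy":2,"dz":0.1,"spin":-0.05},{"dx":0,"dy":4.5,"dz":0.2,"spin":-0.15},{"dx":0,"dy":7,"dz":0.3,"spin":-0.25},{"dx":0,"dy":10,"dz":0.4,"spin":-0.35},{"dx":0,"dy":13,"dz":0.5,"spin":-0.45},{"dx":0,"dy":16,"dz":0.6,"spin":-0.55},{"dx":0,"dy":18.5,"dz":0.7,"spin":-0.65},{"dx":0,"dy":21,"dz":0.8,"spin":-0.75},{"dx":0,"dy":23.5,"dz":0.9,"spin":-0.85},{"dx":0,"dy":26,"dz":1,"spin":-0.95},{"dx":0.5,"dy":28,"dz":1.1,"spin":-1.05},{"dx":1,"dy":29.2,"dz":1.1,"spin":-1.15},{"dx":2,"dy":29.3,"dz":1.1,"spin":-1.25},{"dx":3,"dy":29.3,"dz":1.1,"spin":-1.35},{"dx":4,"dy":29.3,"dz":1.1,"spin":-1.45},{"dx":4.4,"dy":29.3,"dz":1.1,"spin":-1.48},{"dx":4.4,"dy":29.3,"dz":1.1,"spin":-1.48},{"dx":4.4,"dy":29.3,"dz":1.1,"spin":-1.48}]' 90; python3 - <<'E'
from h import *
f,K,V=cam("wrist"); cv2.imwrite("pics/w5.png",f); o,M=tool(); print(yawy(M),o["tool_pos"],o["joint_positions"].round(2),shift([573.2,82.8,190]))
for p in [[556.5,126.5,213],[628.5,-65,213],[592.5,31,231]]: print(proj(K,V,p).round(1))
E
```

```text
time: 11.12
tool_pos: [573.7, 82.8, 289.6]
tcp_rot: [-1.897, 1.568, -3.11]
contact_force: [1.1, 0.1, 0.1]
grip_width: 82.7
0.3576991153846571 [573.92194563  82.86305642 290.24443061] [ 0.01  0.41  1.25 -0.    1.49 -0.35] [10.02 -0.06 -0.02]
[318.9 155.5]
[319.8 358.9]
[319.4 276.8]
```

View pics/w5.png

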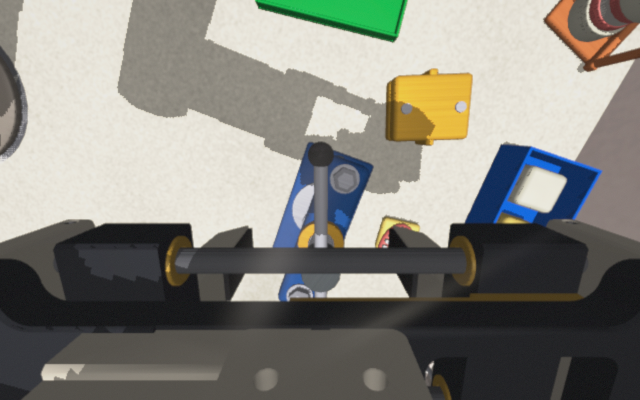

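Black ball is at (320,154), predicted (319,155.5), and the bar is centred between the fingers. I descend and straddle it loosely.

```bash
python3 -m crank '[{"dx":2,"dy":0,"dz":0,"spin":0},{"dx":4.5,"dy":0,"dz":0,"spin":0},{"dx":7,"dy":0,"dz":0,"spin":0},{"dx":9,"dy":0,"dz":0,"spin":0},{"dx":10,"dy":0,"dz":0,"spin":0},{"dx":10,"dy":0,"dz":0,"spin":0},{"dx":10,"dy":0,"dz":0,"spin":0}]' 90
python3 -m crank '[{"dx":0,"dy":0,"dz":0,"spin":0},{"dx":0,"dy":0,"dz":0,"spin":0},{"dx":0,"dy":0,"dz":0,"spin":0},{"dx":0,"dy":0,"dz":0,"spin":0},{"dx":0,"dy":0,"dz":0,"spin":0},{"dx":0,"dy":0,"dz":0,"spin":0},{"dx":0,"dy":0,"dz":0,"spin":0},{"dx":0,"dy":0,"dz":0,"spin":0},{"dx":0,"dy":0,"dz":0,"spin":0}]' 20
cat >> h.py <<'E'
AX=np.array([592.5,31.2]); 
def look(tag=None):
    f,K,V=cam("wrist"); o,M=tool()
    if tag: cv2.imwrite(f"pics/{tag}.png",f)
    hsv=cv2.cvtColor(f,cv2.COLOR_BGR2HSV); 
    return f,K,V,o,M
E
python3 - <<'E'
from h import *
f,K,V,o,M=look("w6"); print(o["tool_pos"],yawy(M),o["grip_width"],proj(K,V,[556.5,126.5,213]),proj(K,V,[556.5,126.5,207]))
E
```

```text
time: 11.75
tool_pos: [574.4, 82.9, 191.3]
tcp_rot: [1.026, 1.57, -0.187]
contact_force: [0.6, -0.3, -0.4]
grip_width: 82.8
time: 12.5
tool_pos: [574.1, 82.8, 190.7]
tcp_rot: [-0.441, 1.571, -1.653]
contact_force: [-0.3, -0.8, 0.8]
grip_width: 27.1
[574.10167323  82.83870437 190.65882783] 0.35896032851134163 23.45180648200269 [316.82349787 171.94805671] [316.96222279 170.29117734]
```

View pics/w6.png

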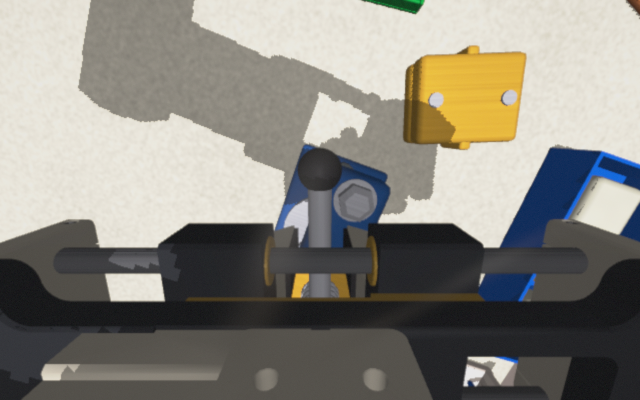

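The loosely straddled bar runs through the fingers, with the black ball at (320,170). Next I check which balls the fixed cameras can see, for measuring the angle and height.

```bash
cat >> h.py <<'E'
def redc(f,K,V,th,z,ball=102):
    u=proj(K,V,[AX[0]+ball*np.cos(th),AX[1]+ball*np.sin(th),z]); x,y=u.astype(int)
    h=cv2.cvtColor(f,cv2.COLOR_BGR2HSV).astype(int); x0,y0=max(x-14,0),max(y-14,0); s=h[y0:y+15,x0:x+15]
    w=(((s[...,0]<8)|(s[...,0]>172))&(s[...,1]>130)&(s[...,2]>50)).astype(float)
    if w.sum()<8: return None,w.sum(),u
    yy,xx=np.mgrid[:s.shape[0],:s.shape[1]]; W=w*s[...,2]*s[...,1]
    return np.array([x0+(W*xx).sum()/W.sum(),y0+(W*yy).sum()/W.sum()]),w.sum(),u
def state(th,z=212,tag=None):
    r=[]
    for n in ("scene","side"):
        f,K,V=cam(n); c,a,u=redc(f,K,V,th,z); r.append((c,K,V)); print(n,None if c is None else c.round(2),a,"exp",u.round(1))
        if tag: x,y=u.astype(int); x=max(x,130); y=max(y,100); cv2.imwrite(f"pics/{n}_{tag}.png",cv2.resize(f[y-100:y+110,x-130:x+140],None,fx=2.5,fy=2.5,interpolation=cv2.INTER_CUBIC))
    if r[0][0] is not None and r[1][0] is not None:
        p,e=tri(ray(r[0][1],r[0][2],r[0][0]),ray(r[1][1],r[1][2],r[1][0])); d=p[:2]-AX
        print("RED",p.round(1),"gap",round(e,1),"r",np.hypot(*d).round(1),"th",np.arctan2(d[1],d[0]).round(3))
    o,M=tool(); q=o["tool_pos"][:2]-AX
    print("tool r",np.hypot(*q).round(1),"ang",np.arctan2(q[1],q[0]).round(3),"yaw",yawy(M).round(3),"z",o["tool_pos"][2].round(1),"F",o["contact_force"].round(1),"M",o["moment"].round(2),"w",o["grip_width"].round(1),"q6",o["joint_positions"][5].round(2),"t",o["time"].round(2))
E
python3 - <<'E'
from h import *
state(-1.213,tag="a")
E
```

```text
scene [302.05 195.8 ] 49.0 exp [302.1 196.7]
side None 0.0 exp [320.9 171.6]Traceback (most recent call last):
  File "<stdin>", line 2, in <module>
  File "h.py", line 52, in state
    print("tool r",np.hypot(*q).round(1),"ang",np.arctan2(q[1],q[0]).round(3),"yaw",yawy(M).round(3),"z",o["tool_pos"][2].round(1),"F",o["contact_force"].round(1),"M",o["moment"].round(2),"w",o["grip_width"].round(1),"q6",o["joint_positions"][5].round(2),"t",o["time"].round(2))
                                                                                                                                                                                                ^^^^^^^^^^^^^^^^^^^^^
AttributeError: 'float' object has no attribute 'round'
```

```bash
python3 -c "
import cv2,numpy as np
a=cv2.imread('pics/scene_a.png');b=cv2.imread('pics/side_a.png');h=min(len(a),len(b));c=np.hstack([a[:h],b[:h]]);cv2.imwrite('pics/ab.png',cv2.resize(c,(800,int(800*h/c.shape[1]))))"
```

```text
(no output)
```

View pics/ab.png

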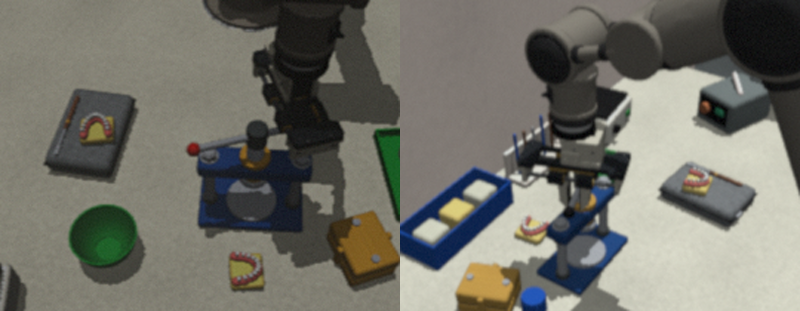

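```bash
cat >> h.py <<'E'
from scipy.optimize import fsolve
def st(th,z=212,pic=None):
    f,K,V=cam("scene"); c,a,u=redc(f,K,V,th,z); o,M=tool(); q=o["tool_pos"][:2]-AX
    if c is not None:
        s=fsolve(lambda x:proj(K,V,[AX[0]+102*np.cos(x[0]),AX[1]+102*np.sin(x[0]),x[1]])-c,[th,z]); print("red px",c.round(2),"n",a,"theta %.3f z %.1f"%tuple(s))
    else: print("no red",a,u)
    if pic: x,y=u.astype(int); cv2.imwrite(f"pics/{pic}.png",cv2.resize(f[y-90:y+110,x-80:x+160],None,fx=3,fy=3,interpolation=cv2.INTER_CUBIC))
    f,K,V=cam("wrist"); g=cv2.cvtColor(f,cv2.COLOR_BGR2GRAY)[100:222,250:390]
    m=(cv2.GaussianBlur(g,(3,3),0)<70).astype(np.uint8); n,l,s,cc=cv2.connectedComponentsWithStats(cv2.morphologyEx(m,cv2.MORPH_OPEN,np.ones((7,7))))
    if n>1:
        i=1+np.argmax(s[1:,4]); print("ball wrist",(cc[i]+[250,100]).round(1),s[i][2:5])
    if pic: cv2.imwrite(f"pics/{pic}w.png",f)
    print("tool r %.1f ang %.3f yaw+pi/2 %.3f z %.1f w %.1f q6 %.2f t %.2f"%(np.hypot(*q),np.arctan2(q[1],q[0]),yawy(M)+np.pi/2,o["tool_pos"][2],o["grip_width"],o["joint_positions"][5],o["time"]),"F",np.round(o["contact_force"],1),"M",np.round(o["moment"],2))
E
python3 -c "
from h import *
st(-1.213)"
python3 -m crank '[{"dx":0,"dy":-0.55,"dz":0.03,"spin":-0.1},{"dx":0,"dy":-1.09,"dz":0.11,"spin":-0.2},{"dx":0,"dy":-1.63,"dz":0.25,"spin":-0.3},{"dx":0,"dy":-2.14,"dz":0.43,"spin":-0.4},{"dx":0,"dy":-2.14,"dz":0.43,"spin":-0.4},{"dx":0,"dy":-2.14,"dz":0.43,"spin":-0.4}]'
python3 -c "
from h import *
st(-0.813,pic='b1')"
```

```text
red px [302.08 195.82] n 50.0 theta -1.204 z 216.3
ball wrist [336.1 172.5] [  93   57 2543]
tool r 54.8 ang 1.913 yaw+pi/2 1.930 z 190.7 w 18.8 q6 -0.35 t 12.70 F [ 0.3 -0.7 -0.6] M [ 0.05 -0.12  0.01]
time: 13.25
tool_pos: [555.6, 71.2, 190.8]
tcp_rot: [-0.26, 1.571, -1.075]
contact_force: [0.3, -0.4, 0.2]
grip_width: 18.7
red px [308.84 207.29] n 57.0 theta -0.856 z 216.5
ball wrist [346.7 182.8] [  82   73 3292]
tool r 54.4 ang 2.314 yaw+pi/2 2.327 z 190.8 w 18.6 q6 -0.76 t 13.30 F [-0.1  1.3  0.2] M [ 0.1  -0.13  0.01]
```

View pics/b1w.png

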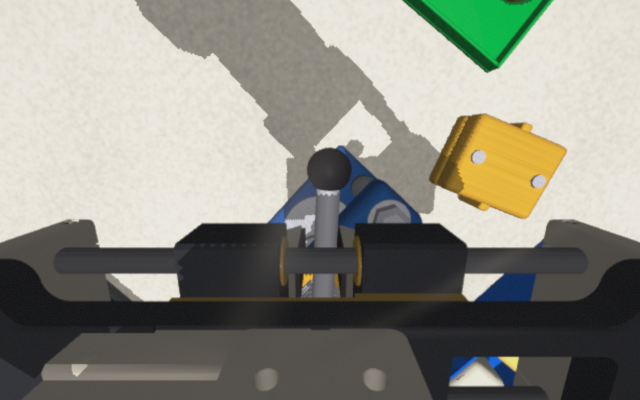

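View pics/b1.png

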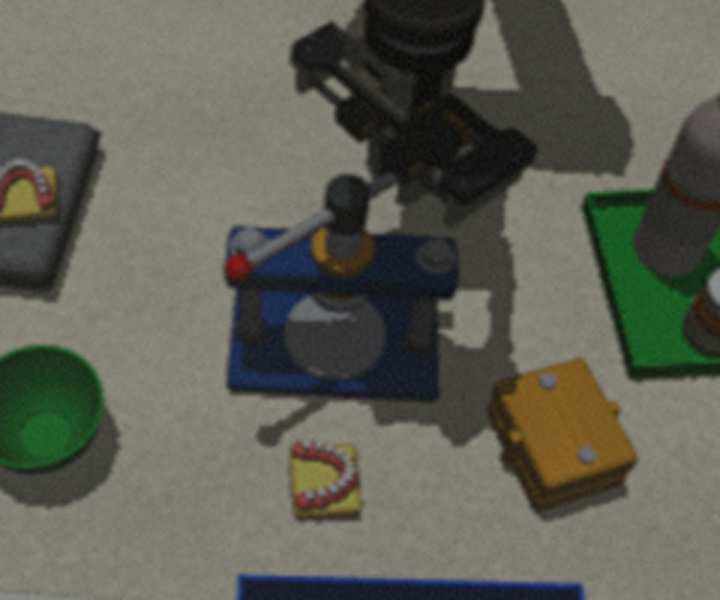

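Bar follows (theta -1.204 → -0.856) with the height reading steady at 216.4, so its baseline bias is about +3 mm. Continuing backward.

```bash
python3 -m crank '[{"dx":0,"dy":-0.55,"dz":0.03,"spin":-0.1},{"dx":0,"dy":-1.09,"dz":0.11,"spin":-0.2},{"dx":0,"dy":-1.63,"dz":0.25,"spin":-0.3},{"dx":0,"dy":-2.14,"dz":0.43,"spin":-0.4},{"dx":0,"dy":-2.64,"dz":0.67,"spin":-0.5},{"dx":0,"dy":-2.64,"dz":0.67,"spin":-0.5}]'
python3 -c "
from h import *
st(-0.35)"
python3 -m crank '[{"dx":0,"dy":-0.28,"dz":0.01,"spin":-0.05},{"dx":0,"dy":-0.55,"dz":0.03,"spin":-0.1},{"dx":0,"dy":-0.55,"dz":0.03,"spin":-0.1}]'
python3 -c "
from h import *
st(-0.25)"
```

```text
time: 13.85
tool_pos: [541.0, 48.0, 190.7]
tcp_rot: [-1.602, 1.571, -1.913]
contact_force: [-0.2, 0.2, 0.5]
grip_width: 18.3
red px [326.89 219.58] n 66.0 theta -0.352 z 216.1
ball wrist [348.  183.7] [  82   74 3005]
tool r 54.1 ang 2.824 yaw+pi/2 2.826 z 190.7 w 18.4 q6 -1.31 t 13.90 F [ 0.3  0.4 -1.3] M [ 0.12 -0.15  0.04]
time: 14.2
tool_pos: [539.8, 43.1, 190.6]
tcp_rot: [1.827, 1.571, 1.614]
contact_force: [0.5, 0.9, 0.8]
grip_width: 18.4
red px [330.46 220.79] n 68.0 theta -0.271 z 216.2
ball wrist [350.3 184.8] [  79   74 2979]
tool r 54.1 ang 2.919 yaw+pi/2 2.926 z 190.6 w 18.2 q6 -1.42 t 14.25 F [0.2 0.7 0.2] M [ 0.09 -0.19  0.03]
```

```bash
for i in 1 2; do python3 -m crank '[{"dx":0,"dy":-0.17,"dz":0,"spin":-0.03},{"dx":0,"dy":-0.33,"dz":0.01,"spin":-0.06},{"dx":0,"dy":-0.33,"dz":0.01,"spin":-0.06}]' >/dev/null
python3 -c "
from h import *
st(-0.25+0.06*$i)"; done
```

```text
red px [333.1  221.45] n 66.0 theta -0.213 z 216.5
ball wrist [351.  185.5] [  78   73 2979]
tool r 54.1 ang 2.980 yaw+pi/2 2.987 z 190.7 w 18.6 q6 -1.48 t 14.60 F [-0.2  0.8  0.6] M [ 0.28 -0.22 -0.02]
red px [336.02 222.28] n 65.0 theta -0.149 z 215.8
ball wrist [351.  186.1] [  78   73 2946]
tool r 54.1 ang 3.043 yaw+pi/2 3.048 z 190.7 w 18.0 q6 -1.55 t 14.95 F [1.5 1.1 2.1] M [ 0.26 -0.24 -0.05]
```

```bash
for i in 3 4; do python3 -m crank '[{"dx":0,"dy":-0.17,"dz":0,"spin":-0.03},{"dx":0,"dy":-0.33,"dz":0.01,"spin":-0.06},{"dx":0,"dy":-0.33,"dz":0.01,"spin":-0.06}]' >/dev/null
python3 -c "
from h import *
st(-0.25+0.06*$i)"; done
```

```text
red px [339.12 222.73] n 67.0 theta -0.083 z 216.0
ball wrist [349.7 186.3] [  79   73 2851]
tool r 54.1 ang 3.108 yaw+pi/2 3.108 z 190.6 w 18.3 q6 -1.62 t 15.30 F [-0.6  0.9  0.3] M [ 0.12 -0.18  0.03]
red px [342.25 224.36] n 69.0 theta -0.014 z 210.9
ball wrist [367.3 202.9] [  49   35 1393]
tool r 54.2 ang -3.113 yaw+pi/2 3.168 z 190.6 w 18.4 q6 -1.68 t 15.65 F [-0.7  0.9 -0.2] M [ 0.11 -0.1  -0.02]
```

Height reading fell from 216.0 to 210.9 between theta -0.083 and -0.014, which looks like the drop. Confirming with a picture.

```bash
python3 -c "
from h import *
st(-0.01,pic='drop')"
```

```text
red px [342.3  224.34] n 69.0 theta -0.014 z 211.0
ball wrist [367.4 203. ] [  49   35 1384]
tool r 54.1 ang -3.115 yaw+pi/2 3.168 z 190.7 w 18.8 q6 -1.68 t 15.75 F [-0.1 -0.4  0.1] M [ 0.13 -0.12  0.01]
```

View pics/drop.png

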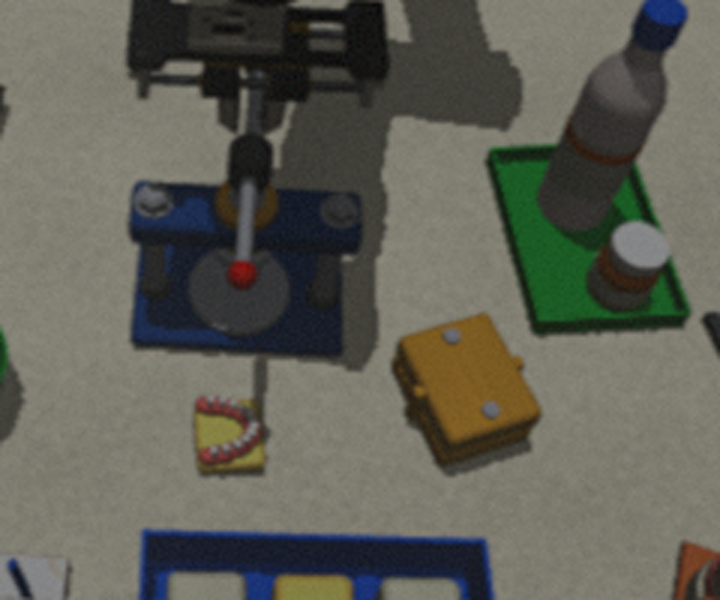

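View pics/dropw.png

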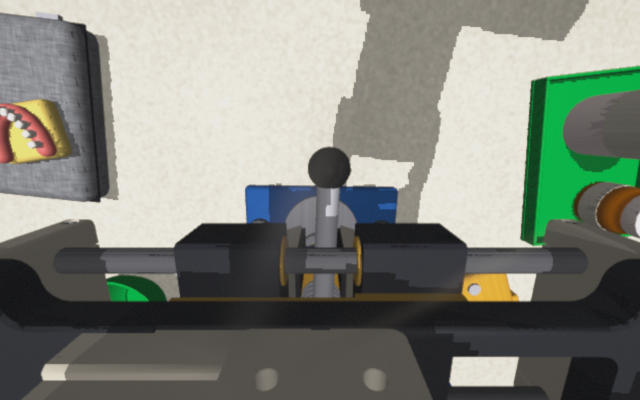

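The drop is confirmed: the hub sits lower, the bar points straight along x, and the red ball is at zoom (241,273). theta_drop is about -0.05, so the target is -0.05 again after one forward turn. I turn forward in the loose straddle, with the tool following down.

```bash
python3 -m crank '[{"dx":0.01,"dy":0.65,"dz":0.04,"spin":0.12},{"dx":0.02,"dy":1.28,"dz":0.15,"spin":0.24},{"dx":0.04,"dy":1.9,"dz":0.35,"spin":0.36},{"dx":0.05,"dy":2.49,"dz":0.61,"spin":0.48},{"dx":0.06,"dy":3.05,"dz":0.94,"spin":0.6},{"dx":0.07,"dy":3.56,"dz":1.34,"spin":0.72},{"dx":0.08,"dy":4.02,"dz":1.8,"spin":0.84},{"dx":0.1,"dy":4.42,"dz":2.3,"spin":0.96},{"dx":0.11,"dy":4.76,"dz":2.85,"spin":1.08},{"dx":0.12,"dy":5.03,"dz":3.44,"spin":1.2},{"dx":0.13,"dy":5.23,"dz":4.06,"spin":1.32},{"dx":0.14,"dy":5.35,"dz":4.7,"spin":1.44},{"dx":0.15,"dy":5.4,"dz":5.34,"spin":1.56},{"dx":0.15,"dy":5.4,"dz":5.34,"spin":1.56},{"dx":0.15,"dy":5.4,"dz":5.34,"spin":1.56}]'
python3 -c "
from h import *
st(-1.45,206,pic='f1')"
```

```text
time: 17.05
tool_pos: [590.3, 85.3, 189.0]
tcp_rot: [-1.001, 1.571, -2.529]
contact_force: [-1.0, 1.0, 0.4]
grip_width: 18.5
red px [300.87 187.63] n 45.0 theta -1.527 z 204.7
ball wrist [324.3 175.9] [  90   75 3733]
tool r 54.2 ang 1.616 yaw+pi/2 1.613 z 189.0 w 18.4 q6 -0.03 t 17.10 F [-0.3 -0.6  0.8] M [-0.09 -0.11 -0.02]
```

View pics/f1w.png

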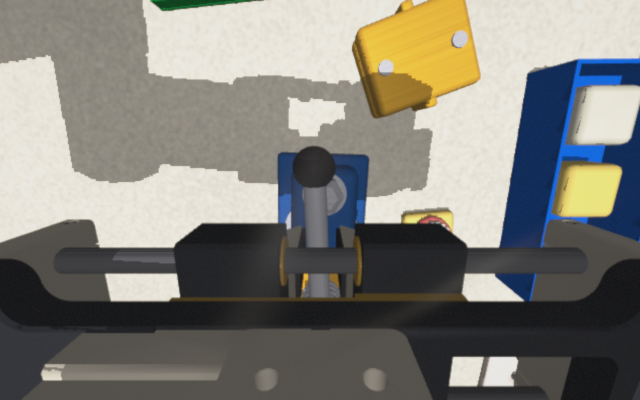

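Bar follows forward. Another quarter turn, same rows.

```bash
python3 -m crank '[{"dx":0.01,"dy":0.65,"dz":0.04,"spin":0.12},{"dx":0.02,"dy":1.28,"dz":0.15,"spin":0.24},{"dx":0.04,"dy":1.9,"dz":0.35,"spin":0.36},{"dx":0.05,"dy":2.49,"dz":0.61,"spin":0.48},{"dx":0.06,"dy":3.05,"dz":0.94,"spin":0.6},{"dx":0.07,"dy":3.56,"dz":1.34,"spin":0.72},{"dx":0.08,"dy":4.02,"dz":1.8,"spin":0.84},{"dx":0.1,"dy":4.42,"dz":2.3,"spin":0.96},{"dx":0.11,"dy":4.76,"dz":2.85,"spin":1.08},{"dx":0.12,"dy":5.03,"dz":3.44,"spin":1.2},{"dx":0.13,"dy":5.23,"dz":4.06,"spin":1.32},{"dx":0.14,"dy":5.35,"dz":4.7,"spin":1.44},{"dx":0.15,"dy":5.4,"dz":5.34,"spin":1.56},{"dx":0.15,"dy":5.4,"dz":5.34,"spin":1.56},{"dx":0.15,"dy":5.4,"dz":5.34,"spin":1.56}]'
python3 -c "
from h import *
st(-3.05,206,pic='f2')"
```

```text
time: 18.4
tool_pos: [646.1, 33.9, 187.7]
tcp_rot: [0.57, 1.57, -2.517]
contact_force: [0.5, -0.5, 0.6]
grip_width: 18.4
no red 0.0 [342.61692665 155.99303229]
ball wrist [313.5 165.4] [  40   41 1350]
tool r 53.6 ang 0.053 yaw+pi/2 0.054 z 187.7 w 18.5 q6 1.45 t 18.45 F [ 0.3 -0.4 -0.5] M [0.03 0.06 0.04]
```

View pics/f2w.png

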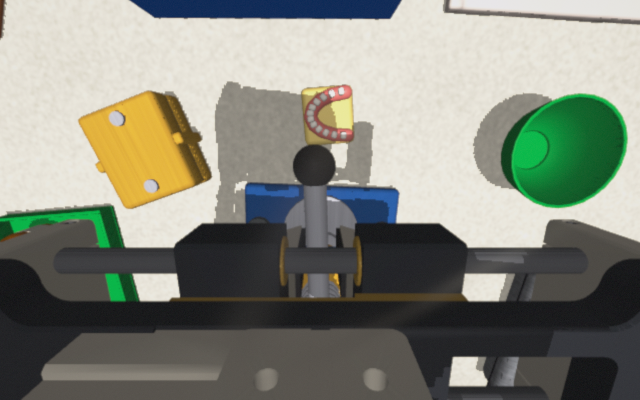

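View pics/f2.png

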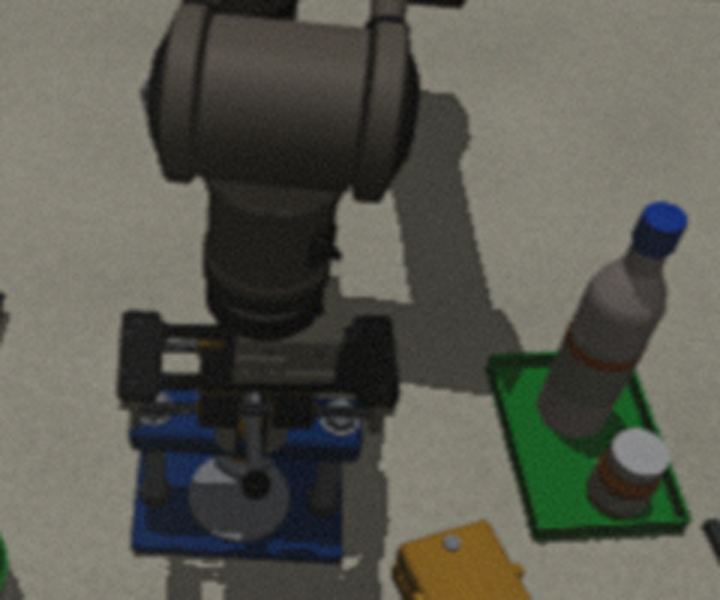

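Half turn done: black ball now points away at (314,165) in the wrist view, and q6 = 1.45. Next I open, lift above the hub, spin back half a turn and straddle the same spot again.

```bash
python3 -m crank '[{"dx":0,"dy":0,"dz":0,"spin":0},{"dx":0,"dy":0,"dz":0,"spin":0},{"dx":0,"dy":0,"dz":0,"spin":0},{"dx":0,"dy":0,"dz":0,"spin":0},{"dx":0,"dy":0,"dz":0,"spin":0},{"dx":-1,"dy":0,"dz":0,"spin":0},{"dx":-3,"dy":0,"dz":0,"spin":0},{"dx":-5,"dy":0,"dz":0,"spin":0},{"dx":-6.7,"dy":0,"dz":0,"spin":0},{"dx":-6.7,"dy":0,"dz":0,"spin":0}]' 50
python3 -m crank '[{"dx":0,"dy":0,"dz":0,"spin":-0.12},{"dx":0,"dy":0,"dz":0,"spin":-0.24},{"dx":0,"dy":0,"dz":0,"spin":-0.36},{"dx":0,"dy":0,"dz":0,"spin":-0.48},{"dx":0,"dy":0,"dz":0,"spin":-0.6},{"dx":0,"dy":0,"dz":0,"spin":-0.72},{"dx":0,"dy":0,"dz":0,"spin":-0.84},{"dx":0,"dy":0,"dz":0,"spin":-0.96},{"dx":0,"dy":0,"dz":0,"spin":-1.08},{"dx":0,"dy":0,"dz":0,"spin":-1.2},{"dx":0,"dy":0,"dz":0,"spin":-1.32},{"dx":0,"dy":0,"dz":0,"spin":-1.44},{"dx":0,"dy":0,"dz":0,"spin":-1.57},{"dx":0,"dy":0,"dz":0,"spin":-1.57}]'
python3 -m crank '[{"dx":0,"dy":0,"dz":0,"spin":-0.12},{"dx":0,"dy":0,"dz":0,"spin":-0.24},{"dx":0,"dy":0,"dz":0,"spin":-0.36},{"dx":0,"dy":0,"dz":0,"spin":-0.48},{"dx":0,"dy":0,"dz":0,"spin":-0.6},{"dx":0,"dy":0,"dz":0,"spin":-0.72},{"dx":0,"dy":0,"dz":0,"spin":-0.84},{"dx":0,"dy":0,"dz":0,"spin":-0.96},{"dx":0,"dy":0,"dz":0,"spin":-1.08},{"dx":0,"dy":0,"dz":0,"spin":-1.2},{"dx":0,"dy":0,"dz":0,"spin":-1.32},{"dx":0,"dy":0,"dz":0,"spin":-1.44},{"dx":0,"dy":0,"dz":0,"spin":-1.57},{"dx":0,"dy":0,"dz":0,"spin":-1.57}]'
python3 -c "
from h import *
st(-3.05,206,pic='g1')
f,K,V=cam('wrist')
for z in (202,205): print(proj(K,V,[592.5,31.2,z+18]),proj(K,V,[490.5,25,z]))"
```

```text
time: 19.33
tool_pos: [648.0, 34.0, 259.8]
tcp_rot: [3.016, 1.563, -0.075]
contact_force: [0.2, 0.8, 0.1]
grip_width: 46.0
time: 20.5
tool_pos: [646.1, 34.0, 254.3]
tcp_rot: [-1.492, 1.57, -3.01]
contact_force: [0.2, 0.0, 0.5]
grip_width: 46.2
time: 21.67
tool_pos: [646.2, 34.0, 254.4]
tcp_rot: [-2.927, 1.57, -2.878]
contact_force: [-0.2, -1.1, 0.9]
grip_width: 45.7
no red 0.0 [342.61692665 155.99303229]
ball wrist [365.5 113.2] [  55   26 1141]
tool r 53.8 ang 0.053 yaw+pi/2 3.185 z 254.5 w 45.8 q6 -1.68 t 21.72 F [-0.2 -0.3 -0.2] M [ 0.15 -0.19 -0.04]
[318.39701327 148.98368828] [315.20230233 -11.50312036]
[318.36494272 149.25029452] [315.1166308  -13.84952055]
```

View pics/g1w.png

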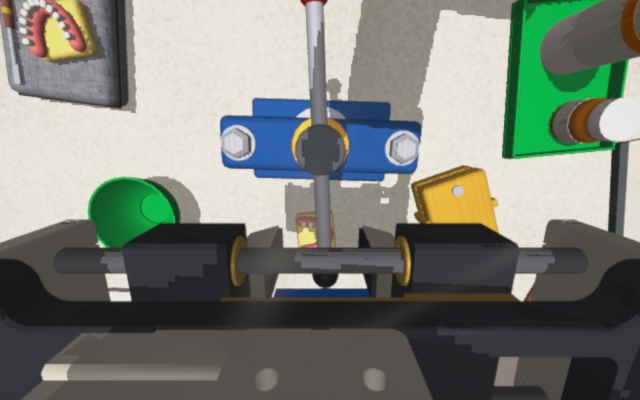

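From above, the hub is at (321,149), the bar runs from (314,0) to (326,276), and it passes centrally between the fingers. Descend and straddle.

```bash
python3 -m crank '[{"dx":2,"dy":0,"dz":0,"spin":0},{"dx":4,"dy":0,"dz":0,"spin":0},{"dx":6,"dy":0,"dz":0,"spin":0},{"dx":6.8,"dy":0,"dz":0,"spin":0},{"dx":6.8,"dy":0,"dz":0,"spin":0},{"dx":6.8,"dy":0,"dz":0,"spin":0}]' 50
python3 -m crank '[{"dx":0,"dy":0,"dz":0,"spin":0},{"dx":0,"dy":0,"dz":0,"spin":0},{"dx":0,"dy":0,"dz":0,"spin":0},{"dx":0,"dy":0,"dz":0,"spin":0},{"dx":0,"dy":0,"dz":0,"spin":0},{"dx":0,"dy":0,"dz":0,"spin":0}]' 20
python3 -m crank '[{"dx":0.01,"dy":-0.65,"dz":-0.04,"spin":0.12},{"dx":0.02,"dy":-1.28,"dz":-0.15,"spin":0.24},{"dx":0.04,"dy":-1.9,"dz":-0.35,"spin":0.36},{"dx":0.05,"dy":-2.49,"dz":-0.61,"spin":0.48},{"dx":0.06,"dy":-3.05,"dz":-0.94,"spin":0.6},{"dx":0.07,"dy":-3.56,"dz":-1.34,"spin":0.72},{"dx":0.08,"dy":-4.02,"dz":-1.8,"spin":0.84},{"dx":0.1,"dy":-4.42,"dz":-2.3,"spin":0.96},{"dx":0.11,"dy":-4.76,"dz":-2.85,"spin":1.08},{"dx":0.12,"dy":-5.03,"dz":-3.44,"spin":1.2},{"dx":0.13,"dy":-5.23,"dz":-4.06,"spin":1.32},{"dx":0.14,"dy":-5.35,"dz":-4.7,"spin":1.44},{"dx":0.15,"dy":-5.4,"dz":-5.34,"spin":1.56},{"dx":0.15,"dy":-5.4,"dz":-5.34,"spin":1.56},{"dx":0.15,"dy":-5.4,"dz":-5.34,"spin":1.56}]'
python3 -c "
from h import *
st(-4.6,203,pic='g2')"
```

```text
time: 22.32
tool_pos: [646.5, 34.0, 187.1]
tcp_rot: [-0.824, 1.571, -0.777]
contact_force: [0.7, -0.3, 0.9]
grip_width: 45.8
time: 22.82
tool_pos: [646.4, 34.0, 187.0]
tcp_rot: [-0.298, 1.57, -0.25]
contact_force: [0.3, 0.1, -0.3]
grip_width: 18.2
time: 24.07
tool_pos: [595.6, -22.6, 185.5]
tcp_rot: [0.596, 1.57, -0.912]
contact_force: [0.9, -0.5, -0.6]
grip_width: 18.3
red px [388.86 188.09] n 49.0 theta -4.647 z 209.6
ball wrist [346.1 182.3] [  43   77 2034]
tool r 53.8 ang -1.509 yaw+pi/2 1.634 z 185.4 w 18.0 q6 -0.23 t 24.12 F [0.2 0.4 0.3] M [-0.01 -0.12  0.  ]
```

View pics/g2.png

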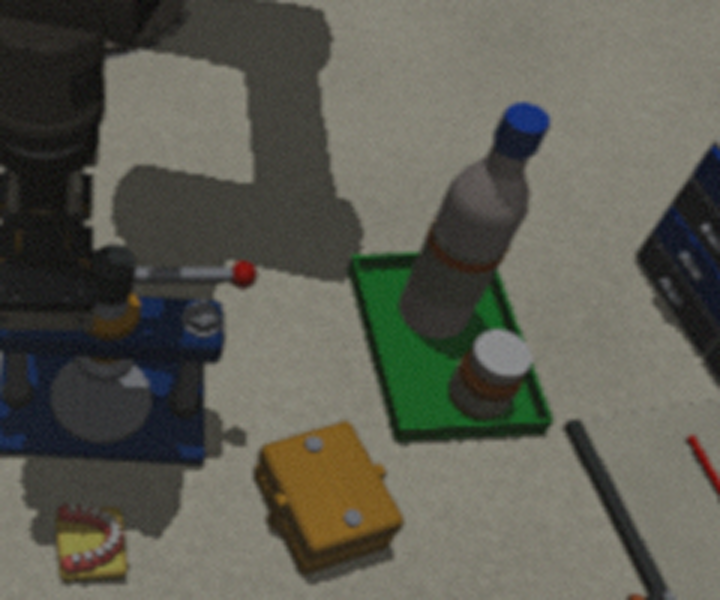

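View pics/g2w.png

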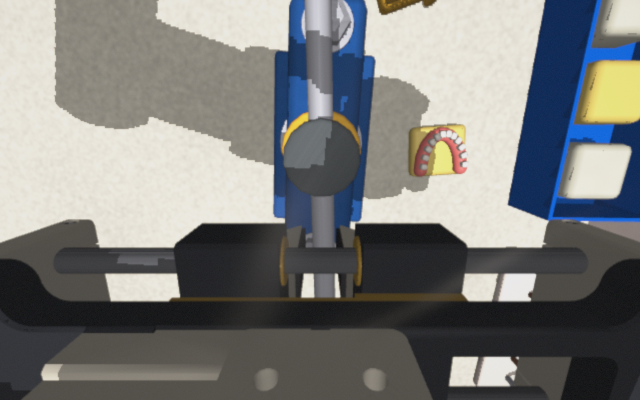

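Bar still follows (red ball at zoom (243,273)), with about 1.68 rad left to go. Next is another 1.5 rad, then a measurement.

```bash
python3 -m crank '[{"dx":0.01,"dy":-0.65,"dz":-0.04,"spin":0.12},{"dx":0.02,"dy":-1.28,"dz":-0.15,"spin":0.24},{"dx":0.04,"dy":-1.9,"dz":-0.35,"spin":0.36},{"dx":0.05,"dy":-2.49,"dz":-0.61,"spin":0.48},{"dx":0.06,"dy":-3.05,"dz":-0.94,"spin":0.6},{"dx":0.07,"dy":-3.56,"dz":-1.34,"spin":0.72},{"dx":0.08,"dy":-4.02,"dz":-1.8,"spin":0.84},{"dx":0.1,"dy":-4.42,"dz":-2.3,"spin":0.96},{"dx":0.11,"dy":-4.76,"dz":-2.85,"spin":1.08},{"dx":0.12,"dy":-5.03,"dz":-3.44,"spin":1.2},{"dx":0.13,"dy":-5.23,"dz":-4.06,"spin":1.32},{"dx":0.14,"dy":-5.35,"dz":-4.7,"spin":1.44},{"dx":0.15,"dy":-5.4,"dz":-5.34,"spin":1.56},{"dx":0.15,"dy":-5.4,"dz":-5.34,"spin":1.56},{"dx":0.15,"dy":-5.4,"dz":-5.34,"spin":1.56}]'
python3 -c "
from h import *
st(0.13,203,pic='g3')"
```

```text
time: 25.42
tool_pos: [538.7, 27.8, 183.7]
tcp_rot: [1.567, 1.571, -1.499]
contact_force: [-0.0, 0.6, 0.2]
grip_width: 18.1
red px [347.59 226.09] n 65.0 theta 0.102 z 204.6
ball wrist [274.1 143.1] [  55   85 4024]
tool r 53.9 ang -3.075 yaw+pi/2 0.075 z 183.7 w 18.2 q6 1.40 t 25.47 F [ 0.8 -0.2  0.5] M [-0.02  0.02  0.01]
```

View pics/g3.png

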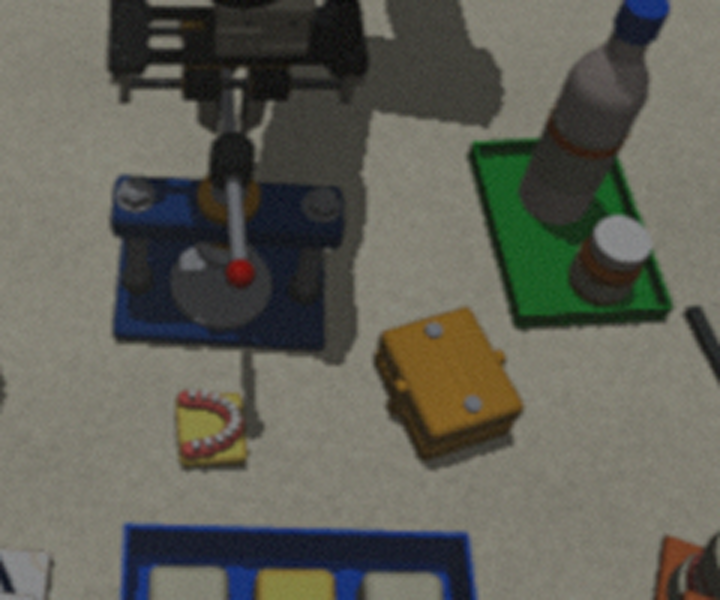

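View pics/g3w.png

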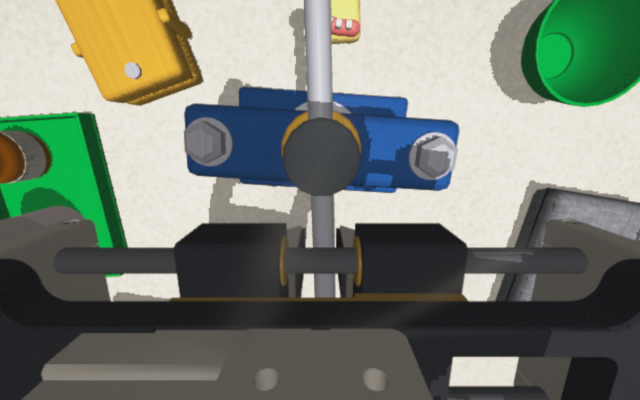

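theta is 0.102, and the height reading of 204.6 is 6.4 mm below the post-drop value. I move the tool the last 0.12 rad, then close so the grip centres the bar at about -0.05.

```bash
python3 -m crank '[{"dx":0.01,"dy":-0.33,"dz":-0.01,"spin":0.06},{"dx":0.01,"dy":-0.65,"dz":-0.04,"spin":0.12},{"dx":0.01,"dy":-0.65,"dz":-0.04,"spin":0.12},{"dx":0.01,"dy":-0.65,"dz":-0.04,"spin":0.12}]'
python3 -c "
from h import *
st(-0.01,203)"
python3 -m crank '[{"dx":0,"dy":0,"dz":0,"spin":0},{"dx":0,"dy":0,"dz":0,"spin":0},{"dx":0,"dy":0,"dz":0,"spin":0},{"dx":0,"dy":0,"dz":0,"spin":0},{"dx":0,"dy":0,"dz":0,"spin":0},{"dx":0,"dy":0,"dz":0,"spin":0},{"dx":0,"dy":0,"dz":0,"spin":0},{"dx":0,"dy":0,"dz":0,"spin":0}]' 5
python3 -c "
from h import *
st(-0.05,203,pic='e1')"
```

```text
time: 25.85
tool_pos: [538.6, 33.9, 183.6]
tcp_rot: [1.625, 1.571, -1.563]
contact_force: [0.6, 0.1, -0.0]
grip_width: 18.6
red px [342.98 225.95] n 64.0 theta 0.004 z 204.7
ball wrist [273.8 145.8] [  58   91 4212]
tool r 54.0 ang 3.090 yaw+pi/2 -0.047 z 183.5 w 18.0 q6 1.54 t 25.90 F [-0.7 -0.5 -0.2] M [ 0.01 -0.01 -0.01]
time: 26.62
tool_pos: [538.3, 34.0, 183.5]
tcp_rot: [0.624, 1.57, -2.567]
contact_force: [-2.4, -2.7, -0.4]
grip_width: 11.0
red px [340.66 225.71] n 64.0 theta -0.045 z 204.9
ball wrist [273.8 145.8] [  56   90 4212]
tool r 54.3 ang 3.089 yaw+pi/2 -0.050 z 183.5 w 11.5 q6 1.54 t 26.67 F [-3.5 -3.   0. ] M [-0.42  0.35 -0.03]
```

View pics/e1.png

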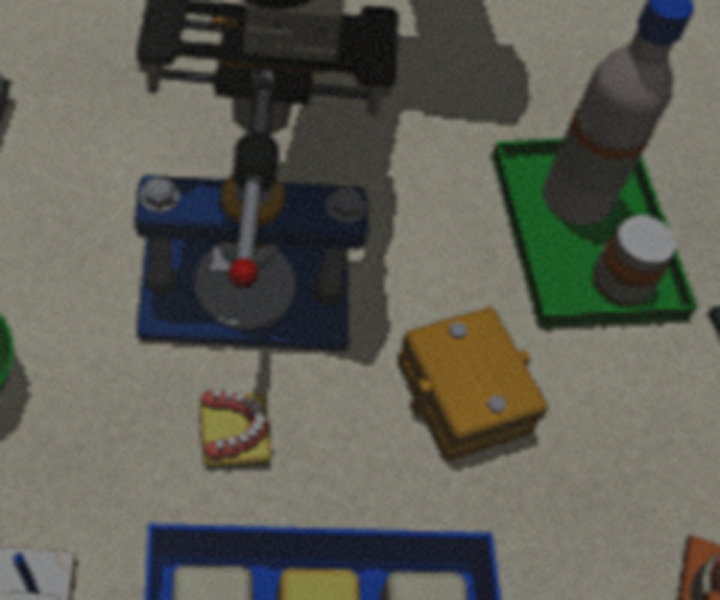

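View pics/e1w.png

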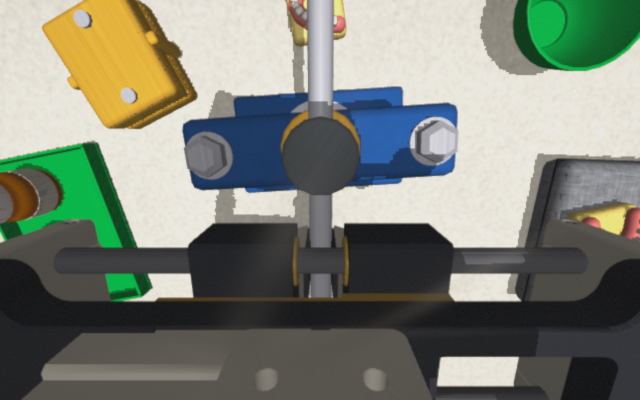

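The grip is closed on the bar (11.5 mm) and theta is -0.045, inside the drop bracket one turn on. A few hold rows to confirm it is still, then hand in.

```bash
python3 -m crank '[{"dx":0,"dy":0,"dz":0,"spin":0},{"dx":0,"dy":0,"dz":0,"spin":0},{"dx":0,"dy":0,"dz":0,"spin":0},{"dx":0,"dy":0,"dz":0,"spin":0},{"dx":0,"dy":0,"dz":0,"spin":0},{"dx":0,"dy":0,"dz":0,"spin":0}]' >/dev/null
python3 -c "
from h import *
st(-0.05,203)
f,K,V=cam('scene');cv2.imwrite('pics/final.png',f)"
```

```text
red px [340.51 225.78] n 66.0 theta -0.049 z 204.5
ball wrist [274.  145.8] [  56   90 4237]
tool r 54.3 ang 3.087 yaw+pi/2 -0.050 z 183.5 w 11.1 q6 1.54 t 27.27 F [-2.4 -3.5 -1.1] M [-0.45  0.5  -0.05]
```

View pics/final.png

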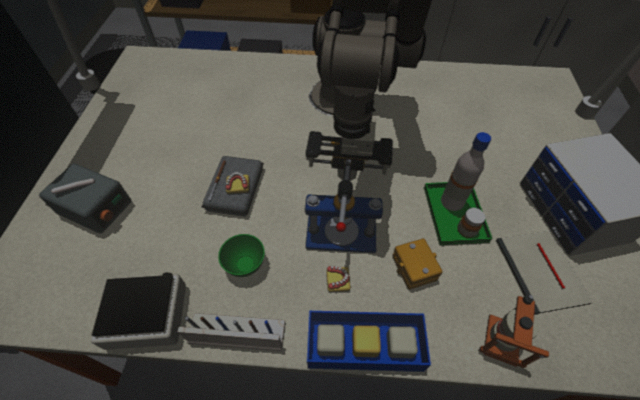

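The bottle stands upright in the tray, everything else is where it was in the first picture, and the spindle is still. Handing in.

```bash
python3 -c "
from plant import bot
print(bot.close_job())"
```

```text
the job is handed in; nothing more can be done
None
```

I stood the bottle upright in the near half of the tray and started the spindle in its thread. The gripper ended closed on the bar, and I handed the job in at about 27 s.

- **Backward:** with the fingers loose around the bar, I turned it back until the scene camera's height reading fell by 5.1 mm. The force sensor did not show the drop. It happened with the red ball between -0.083 and -0.014 rad, so I took -0.05.
- **Forward:** I turned it one full turn, re-gripping once at the half turn, and closed the gripper there.
- **Last checks:** the bar read -0.045 rad, then -0.049 rad 0.6 s later, so it was still. That is one turn from the drop to within about 0.035 rad. It sat about 6 mm lower than just after the drop. The fingers were on the bar at 11 mm, with about 4 N of side force.
- **Other items:** the final picture shows the bottle upright and everything else where it was.
- **Disagreements:** the scene-only bar heights read about 3 mm too high, so I used only their changes. The tray position differed by up to about 14 mm between cameras, and I placed the bottle mainly by the scene and wrist views. My wrist-camera ball detector was unreliable, so I did not use it.

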